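Seat the keyed flange on the arbor stand

ROBOT

A 6-joint arm with a two-finger parallel gripper is mounted at the origin on a cart in front of the work surface, level with it; the furniture and walls round the work are solid. World frame = base frame: x ahead of the robot, y to its left, z up, the work surface at z = 0. Lengths are in m, angles in rad, forces in N, time in s.
With the tool pointing down it reaches from about 0.375 to 0.975 m from the base axis. Payload 3.8 kg.
Tool frame: the origin (TCP) lies at the very end of the fingers, on their centre line; the grasp point (between the pads) lies 19 mm behind it; z points along the fingers, x is the direction in which the jaws open and shut, and the axes are right-handed (so a half turn about z gives the same grasp; the last joint's range is limited). The gripper opens to 85 mm and grips with 20 to 120 N. Pads are 22 mm wide; open, the fingers measure 114 mm over their backs; the gripper's body (76 mm by 85 mm) begins 54 mm behind the grasp point. The pads swing forward as they close: fully open they stand 13 mm farther back than shut.
Start: joints at [-1.377, 0.264, 1.604, -0, 1.274, -0.037], TCP at [0.154, -0.657, 0.231] pointing down, gripper open.
Joint ranges: [-2.63, 2.63], [-0.94, 2.18], [0.31, 2.57], [-1.31, 4.45], [0, 2.66], [-2.55, 2.55]. Speed limits (rad/s): [2.57, 2.57, 3.14, 3.14, 3.14, 3.14].

INTERFACE

Orientations are given as a rotation vector (axis times angle).
In Python, from workcell import bot gives the robot as it stands.
- The arm moves only by the tool carry_out, never from a script. Its argument "deltas" is a list of rows, each an object with "delta_pos": the shift along the tool's x, y, z in m, a list of three; "dr": the turn, a rotation vector about the tool's x, y, z in rad, a list of three. A call has 1 to 10 rows; each row shifts and turns the commanded pose from where the row before left it, along the tool's axes as they then stand; what a row does not reach is not made up. A row lasts 1/8 s, in which the tool goes at most 62.5 mm and 10.7 degrees, less where a joint would pass 70% of its speed; a pose out of reach is approached as far as the arm can. A call is refused whole if a number of a shift passes 0.0625 or a number of a turn 0.188, either way. A call with a gripper value outside its range is refused whole. "grip" is the opening, from 0 (shut) to 1 (fully open), set as the call begins (left out, the last holds). The fingers move at their own pace and stop on an object; "force" is the grip in N (left out, the last holds). Time passes only in rows, so rows that do not move let the fingers close. It gives the time, the measured TCP pose, the force and the opening at its end, in the units of the state.
- bot.read_state(): the state, without advancing time (a new reading comes with each control period).
- bot.read_camera(name): name is "side" or "top" or "wrist"; returns a dict with "frame" (384x512x3 uint8, red, green, blue), "K" (3x3 intrinsics, pixels), "xyz" and "attitude" of the camera in the world; the wrist camera has in their place "hand_eye" (4x4, takes a point from camera to tool coordinates, whose origin is the TCP and whose axes are the tool frame's). Camera axes: x right, y down, z forward; pixel columns grow to the right and rows downward; lengths in m; the calibration is good to about 2 mm. A picture is of the moment at which its call begins: read the wrist's pose just before it. There is no depth.
- bot.finish_job(): hands the job in, once; it reports no verdict.
The state is a dict: "time": time; "q": joint angles; "joint_vel": joint speeds; "joint_torque": joint torques, N m; "tool_pos": TCP position; "tcp_rot": TCP orientation; "wrist_force": force on the tool from outside, world axes, zero at the start; "torque": the same for the moment, N m; "width": opening from 0.0 (shut) to 1.0 (fully open).
Only numpy, scipy, OpenCV 4.12 (cv2) and the standard library are available. Lean on these libraries where they do the work, as an engineer would, in place of code of your own. Each camera call takes 0.05 s, during which the arm holds its last target.

TASK

The round aluminium flange on the arbor stand is turned away from the stand's key and sits high. Without lifting it, push it round with a fingertip in its open recess until its rim notch stands over the key, then press it straight down until it is fully home on the stand. Leave the loose things around it where they are.

Things in the scene. Friction and masses are not known exactly. Their poses are not given: they have to be found in the camera images.
- arbor_stand: round grey steel stand bolted to the table, 144 mm across at the foot, top face 138 mm across and 20 mm above the table; origin at the centre of its underside, z up, on the flange's axis; its own +x axis points from the axis through the key. A steel key, 8 mm wide and 11 mm high with a tapered top 3 mm wide, stands on the top face from 37 to 61 mm from the axis, so that its outer 11 mm show beyond the flange's rim
- key_point (a point): centre of the key's top edge, 45 mm from the axis, 31 mm above the table
- flange (a joint): turn of the flange about the vertical axis, rad, growing anticlockwise seen from above; the notch is over the key at 0 and at every full turn (6.283) from it. It turns freely either way through more than a full turn against a drag of about 0.06 N m, and stays where it is left. Pressed within about 0.08 rad of the key, the taper guides it in
- sleeve (a joint): height of the flange on the spindle, m: 0 as it starts, growing downwards to 0.012 fully home on the stand, negative when lifted. It is a stiff sliding fit: the press down takes about 5 N, and it stays where it is left. Off the key it can only sink 1 mm, then it stands on the key
- flange_top (a point): centre of the flange's flat top face (the place to press), on the axis; at the start 58 mm above the table, fully home 46 mm. The flange is a plain aluminium disc 100 mm across and 26 mm thick, with one notch and one finger recess on opposite sides of the rim
- notch_point (a point): point in the notch at the flange's underside, 45 mm from the axis (the flange's own +x). The notch is a slot 11 mm wide cut through the full thickness from the rim in to 34 mm from the axis
- recess_point (a point): on the floor of the finger recess, 36 mm from the axis, opposite the notch, at the middle of the recess. The recess is a quarter of the disc (45 degrees either side of this point) from 16 mm from the axis out to the rim, open above and at the rim, 14 mm deep, its floor of dark unpolished steel; its two upright radial walls are what a fingertip pushes against. Floor 44 mm above the table at the start
- feed_wheel: loose black transport wheel, 45 mm across, 24 mm high; origin at the centre of its underside; leave it alone
- nail_box: loose small flat box with a clear lid, 30x64x18 mm; origin at the centre of its underside; leave it alone
- test_block: loose small wooden block, 28x50x28 mm; origin at the centre of its underside; leave it alone
- tape_measure: loose yellow tape measure standing on edge, 36x75x60 mm; origin at the centre of its underside; leave it alone

How it is judged:
On the way:
1. the flange's notch stands over the key (horizontal distance between notch_point and key_point below 0.0045 m), for 0.1 s.
At the end, for the whole second after the job is handed in: the flange is down on the stand (at least 10.5 of its 12 mm of travel) with its notch round the key (within 3 mm), and is at rest (value of joint sleeve above 0.0105 m and horizontal distance between notch_point and key_point below 0.003 m and velocity of joint flange between -0.05 and 0.05 rad/s); the robot touches nothing.
It fails at once if the flange is lifted (more than 4 mm above where it started) (value of joint sleeve below -0.004 m).
It fails at once if a loose thing nearby is moved (more than 20 mm) (distance of any of feed_wheel, nail_box, test_block, tape_measure from where it was at the start of the episode above 0.02 m).
It also fails if it takes over 45 s, if anything falls off the work surface, if the arm or the gripper's body presses on something with over 40 N, if the wrist force passes 120 N, or if a joint passes its speed limit or range.

## Working session

There is one attempt and no reset: what is moved stays moved. The work goes in short steps, Python scripts to look and compute and a tool call to move; the robot and the scene stay as the last step left them, time stands still between calls to the robot, and variables do not carry over. Pictures are saved under pics/ and viewed, and the job is handed in when it is done.

Besides the shell and the picture viewer there is one more tool, called after "Emit:" as name(argument=value, ...) on one line, values as JSON. carry_out: Moves the arm, as the interface text tells. Its arguments: {"type":"object","properties":{"deltas":{"type":"array"},"grip":{"type":"number"},"force":{"type":"number"}},"required":["deltas"]}

```bash
mkdir -p pics; ls; cat > h.py <<'E'
import numpy as np, cv2
from scipy.spatial.transform import Rotation as R
from workcell import bot
def snap(n,f):
    s=bot.read_state(); c=bot.read_camera(n); cv2.imwrite('pics/'+f+'.png',c['frame'][:,:,::-1]); 
    import pickle; c['state']=s; pickle.dump(c,open('pics/'+f+'.pkl','wb')); return s,c
E
python3 - <<'E'
from h import *
for n in ['top','side','wrist']:
    s,c=snap(n,n+'0'); print(n,c['K'],c.get('xyz'),c.get('attitude'),c.get('hand_eye'))
print(s)
E
```

```text
pics
top [[375.35810624   0.         251.6942493 ]
 [  0.         375.35810624 188.16716869]
 [  0.           0.           1.        ]] [0.38325644 0.09414723 0.93081358] [-2.15293789  2.12455718 -0.17329973] None
side [[387.15575414   0.         253.35405999]
 [  0.         387.15575414 190.82893853]
 [  0.           0.           1.        ]] [0.37838216 0.72844004 0.61711514] [-0.34157908  2.7538249  -1.28759683] None
wrist [[312.35852387   0.         257.22467329]
 [  0.         312.35852387 189.52118224]
 [  0.           0.           1.        ]] None None [[ 9.99999780e-01  1.44771136e-04 -6.47821291e-04  2.40890031e-04]
 [ 2.93860104e-05  9.65316031e-01  2.61084198e-01 -6.58200518e-02]
 [ 6.63149734e-04 -2.61084160e-01  9.65315815e-01 -1.42801094e-01]
 [ 0.00000000e+00  0.00000000e+00  0.00000000e+00  1.00000000e+00]]
{'time': 0.1, 'q': array([-1.37689549e+00,  2.64663766e-01,  1.60522849e+00,  2.17659280e-05,
        1.27369968e+00, -3.68886893e-02]), 'joint_vel': array([ 2.55965707e-04, -2.08641900e-03, -1.05780252e-03,  7.75471710e-05,
       -2.12160984e-03, -8.21962826e-04]), 'joint_torque': array([ 5.76954335e-04, -5.16707754e+01, -3.68590128e+01, -2.44766204e-05,
        6.29110989e-03, -9.81493606e-07]), 'tool_pos': array([ 0.15429034, -0.65645838,  0.23010082]), 'tcp_rot': array([-2.46140465e+00,  1.95008453e+00,  2.36574780e-03]), 'wrist_force': array([-0.11134674, -0.50914069, -1.09098689]), 'torque': array([-0.01693022, -0.00313038,  0.07604287]), 'width': 1.0001114338518555}
```

View pics/top0.png

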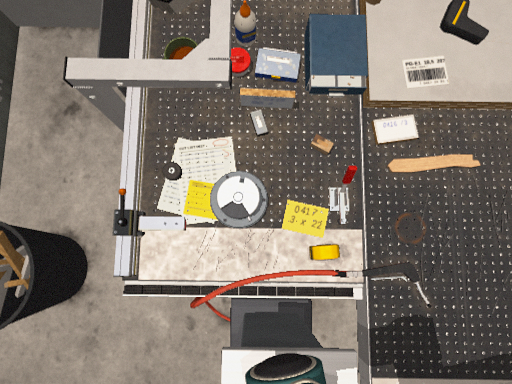

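View pics/side0.png

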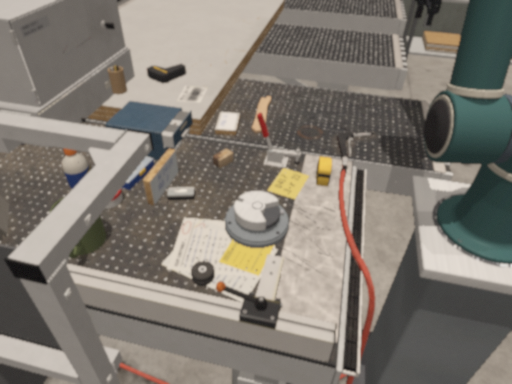

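View pics/wrist0.png

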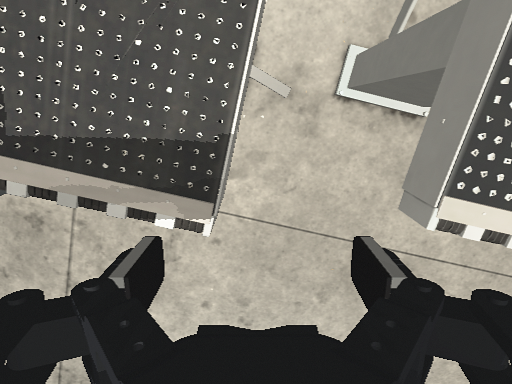

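```bash
python3 - <<'E'
import cv2
a=cv2.imread('pics/top0.png')[150:250,180:310]; cv2.imwrite('pics/topz.png',cv2.resize(a,None,fx=6,fy=6,interpolation=cv2.INTER_CUBIC))
a=cv2.imread('pics/side0.png')[175:255,205:310]; cv2.imwrite('pics/sidez.png',cv2.resize(a,None,fx=7,fy=7,interpolation=cv2.INTER_CUBIC))
E
```

```text
(no output)
```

View pics/topz.png

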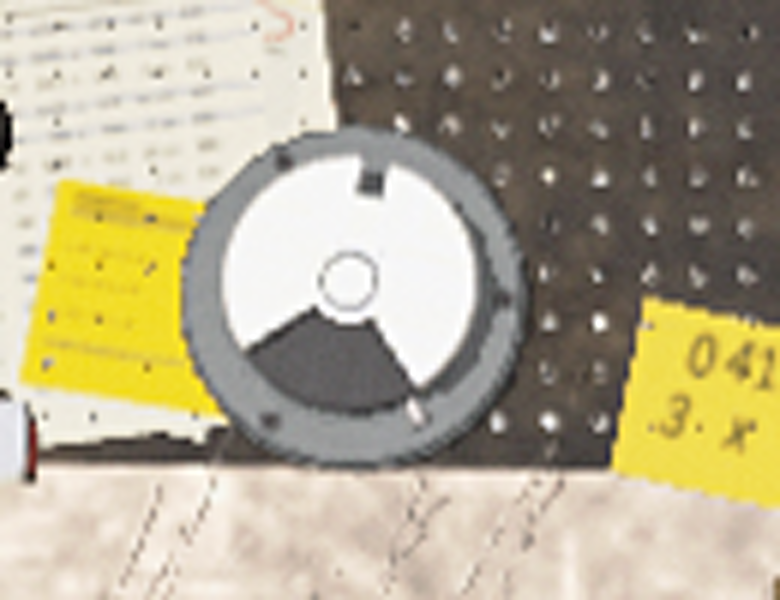

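View pics/sidez.png

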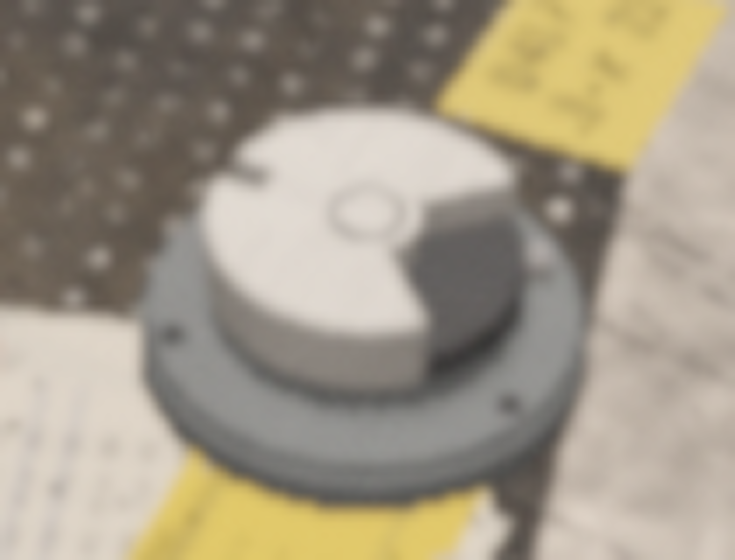

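The zoomed views show the key as a bright bar at top pixel ≈(249.5,218), the notch at ≈(241.9,179), and the boss centre at ≈(238,197). The dark recess faces the robot. Next I'll work out positions.

```bash
cat >> h.py <<'E'
import pickle
def load(f): return pickle.load(open('pics/'+f+'.pkl','rb'))
def campose(c):
    if c.get('hand_eye') is not None:
        s=c['state'];T=np.eye(4);T[:3,:3]=R.from_rotvec(s['tcp_rot']).as_matrix();T[:3,3]=s['tool_pos']
        M=T@np.array(c['hand_eye']);return M[:3,:3],M[:3,3]
    return R.from_rotvec(c['attitude']).as_matrix(),np.array(c['xyz'])
def ray(c,u,v,z):
    A,p=campose(c); d=A@np.linalg.inv(c['K'])@np.array([u,v,1.]); return p+d*(z-p[2])/d[2]
def proj(c,P):
    A,p=campose(c); q=(np.atleast_2d(P)-p)@A@np.array(c['K']).T; return q[:,:2]/q[:,2:]
E
python3 - <<'E'
from h import *
c=load('top0'); g=lambda u,v,z: ray(c,180+(u+.5)/6-.5,150+(v+.5)/6-.5,z)
o=g(348,281,.058); print('boss',o)
# stand top rim circle z=.02: fit
im=c['frame']
print('stand L/R',g(182,300,.02),g(528,300,.02), g(355,128,.02),g(355,467,.02))
k=g(417,408,.030);n=g(372,165,.058)
print(k,n)
for nm,p in (('key',k),('notch',n)): d=p-o; print(nm,np.hypot(*d[:2]),np.degrees(np.arctan2(d[1],d[0])))
for uv in ((318,308),(247,353),(372,321),(418,388)):
  d=g(*uv,.058)-o; print(uv,np.hypot(*d[:2]),np.degrees(np.arctan2(d[1],d[0])))
c=load('side0'); g=lambda u,v,z: ray(c,205+(u+.5)/7-.5,175+(v+.5)/7-.5,z)
o2=g(368,211,.058); print('side boss',o2)
d=g(540,258,.031)-o; print('key side',np.hypot(*d[:2]),np.degrees(np.arctan2(d[1],d[0])))
E
```

```text
boss [0.5040942  0.12646754 0.058     ]
stand L/R [0.50063252 0.19536296 0.02      ] [0.50252302 0.05435348 0.02      ] [0.57311403 0.12619992 0.02      ] [0.43377993 0.12361558 0.02      ]
[0.4570629  0.09892696 0.03      ] [0.55039403 0.11788266 0.058     ]
key 0.05450162135773496 -149.64762253257322
notch 0.0470890028832352 -10.50444291196579
(318, 308) 0.01577681419841363 133.17086512232254
(247, 353) 0.048281814462836026 126.61883294573987
(372, 321) 0.018364344276488507 -148.26730845132823
(418, 388) 0.05008961061194256 -146.05849384086966
side boss [0.50565164 0.12161449 0.058     ]
key side 0.05669165823535266 -152.11619302430066
```

```bash
cat >> h.py <<'E'
def plan(wps,pos=None,yaw=None,dp=3):
    """wps: (x,y,z,yawdeg,nrows). prints rounded rows; integrates the rounded command"""
    s=bot.read_state(); Rm=R.from_rotvec(s['tcp_rot']).as_matrix()
    y=np.arctan2(Rm[1,0],Rm[0,0]) if yaw is None else np.radians(yaw); p=s['tool_pos'].copy() if pos is None else np.array(pos,float)
    for (X,Y,Z,psi,n) in wps:
        p0=p.copy();y0=y;dy=(np.radians(psi)-y0+np.pi)%(2*np.pi)-np.pi
        for i in range(1,n+1):
            t=p0+(np.array([X,Y,Z])-p0)*i/n; ty=y0+dy*i/n
            M=np.array([[np.cos(y),np.sin(y),0],[np.sin(y),-np.cos(y),0],[0,0,-1]])
            d=np.round(M.T@(t-p),dp); a=np.round(y-ty,2 if dp==3 else 3)
            print('{"delta_pos":%s,"dr":[0,0,%g]}'%(list(map(float,d)),a), end=',\n')
            p=p+M@d; y=y-a
        print('#',p.round(4),np.degrees(y).round(2))
def pose():
    s=bot.read_state(); Rm=R.from_rotvec(s['tcp_rot']).as_matrix()
    print(s['time'],s['tool_pos'].round(4),'yaw',np.degrees(np.arctan2(Rm[1,0],Rm[0,0])).round(2),'tilt',np.degrees(np.arccos(-Rm[2,2])).round(2),'F',s['wrist_force'].round(1),'T',s['torque'].round(2),'w',round(s['width'],3))
E
python3 -c "
from h import *
plan([(0.40,-0.42,.22,-30,6),(.504,.1255,.20,35,10)])"
```

```text
{"delta_pos":[-0.029, -0.049, 0.002],"dr":[0,0,-0.14]},
{"delta_pos":[-0.022, -0.052, 0.001],"dr":[0,0,-0.13]},
{"delta_pos":[-0.015, -0.055, 0.002],"dr":[0,0,-0.14]},
{"delta_pos":[-0.007, -0.057, 0.002],"dr":[0,0,-0.13]},
{"delta_pos":[0.0, -0.056, 0.002],"dr":[0,0,-0.14]},
{"delta_pos":[0.009, -0.057, 0.001],"dr":[0,0,-0.14]},
# [ 0.4006 -0.42    0.2202] -29.79
{"delta_pos":[-0.018, -0.052, 0.002],"dr":[0,0,-0.11]},
{"delta_pos":[-0.012, -0.055, 0.002],"dr":[0,0,-0.12]},
{"delta_pos":[-0.006, -0.055, 0.002],"dr":[0,0,-0.11]},
{"delta_pos":[0.0, -0.055, 0.002],"dr":[0,0,-0.11]},
{"delta_pos":[0.007, -0.056, 0.002],"dr":[0,0,-0.12]},
{"delta_pos":[0.013, -0.054, 0.002],"dr":[0,0,-0.11]},
{"delta_pos":[0.019, -0.052, 0.002],"dr":[0,0,-0.11]},
{"delta_pos":[0.024, -0.05, 0.002],"dr":[0,0,-0.11]},
{"delta_pos":[0.03, -0.046, 0.002],"dr":[0,0,-0.12]},
{"delta_pos":[0.035, -0.043, 0.002],"dr":[0,0,-0.11]},
# [0.5039 0.1251 0.2002] 34.95
```

Emit:
carry_out(deltas=[{"delta_pos":[-0.029,-0.049,0.002],"dr":[0,0,-0.14]},{"delta_pos":[-0.022,-0.052,0.001],"dr":[0,0,-0.13]},{"delta_pos":[-0.015,-0.055,0.002],"dr":[0,0,-0.14]},{"delta_pos":[-0.007,-0.057,0.002],"dr":[0,0,-0.13]},{"delta_pos":[0,-0.056,0.002],"dr":[0,0,-0.14]},{"delta_pos":[0.009,-0.057,0.001],"dr":[0,0,-0.14]}], grip=0)

```text
time: 0.9
tool_pos: [0.4016, -0.4189, 0.2209]
tcp_rot: [-3.038, 0.801, 0.0]
wrist_force: [1.5, 0.0, 0.5]
width: -0.004
```

Emit:
carry_out(deltas=[{"delta_pos":[-0.018,-0.052,0.002],"dr":[0,0,-0.11]},{"delta_pos":[-0.012,-0.055,0.002],"dr":[0,0,-0.12]},{"delta_pos":[-0.006,-0.055,0.002],"dr":[0,0,-0.11]},{"delta_pos":[0,-0.055,0.002],"dr":[0,0,-0.11]},{"delta_pos":[0.007,-0.056,0.002],"dr":[0,0,-0.12]},{"delta_pos":[0.013,-0.054,0.002],"dr":[0,0,-0.11]},{"delta_pos":[0.019,-0.052,0.002],"dr":[0,0,-0.11]},{"delta_pos":[0.024,-0.05,0.002],"dr":[0,0,-0.11]},{"delta_pos":[0.03,-0.046,0.002],"dr":[0,0,-0.12]},{"delta_pos":[0.035,-0.043,0.002],"dr":[0,0,-0.11]}])

```text
time: 2.15
tool_pos: [0.504, 0.1264, 0.2011]
tcp_rot: [2.995, 0.949, 0.0]
wrist_force: [1.1, -0.8, 0.5]
width: 0.002
```

Emit:
carry_out(deltas=[{"delta_pos":[0,0,0],"dr":[0,0,0]},{"delta_pos":[0,0,0],"dr":[0,0,0]},{"delta_pos":[0,0,0],"dr":[0,0,0]}])

```text
time: 2.52
tool_pos: [0.5038, 0.1234, 0.2011]
tcp_rot: [2.997, 0.941, -0.001]
wrist_force: [0.3, -0.7, 0.2]
width: 0.002
```

```bash
python3 - <<'E'
from h import *
pose(); s,c=snap('wrist','w1')
cv2.imwrite('pics/w1z.png',cv2.resize(c['frame'][90:290,157:357,::-1],None,fx=3,fy=3,interpolation=cv2.INTER_CUBIC))
E
```

```text
2.525 [0.5038 0.1234 0.2011] yaw 34.85 tilt 0.03 F [ 0.3 -0.7  0.2] T [-0.02 -0.03 -0.01] w 0.002
```

View pics/w1.png

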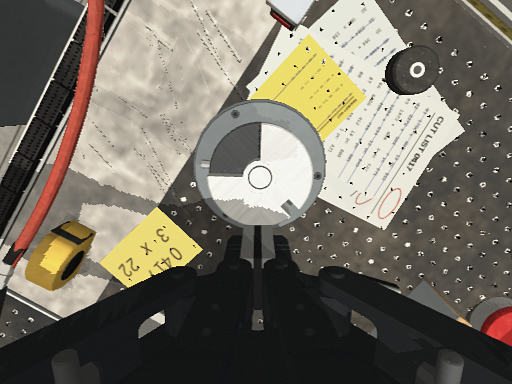

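View pics/w1z.png

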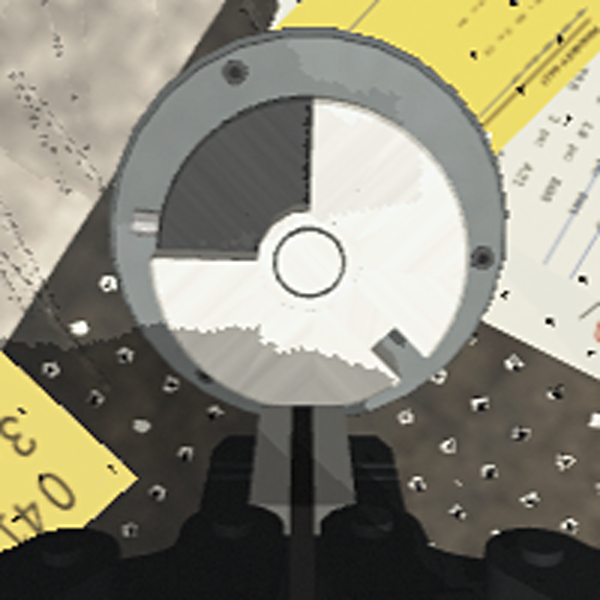

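Boss at zoom (309,262), key at (145,222) on the left, notch at (403,357) lower right. The recess walls run to (313,98) and (152,257).

```bash
python3 - <<'E'
from h import *
c=load('w1'); px=lambda u,v:(157+(u+.5)/3-.5, 90+(v+.5)/3-.5)
g=lambda u,v,z: ray(c,*px(u,v),z)
o=g(309,262,.058); print('boss',o)
# stand centre by ellipse of z=.02 rim
print('stand LR',(g(113,215,.02)+g(505,215,.02))/2, 'flange LR', (g(152,255,.058)+g(468,255,.058))/2)
for nm,uv,z in (('key out',(134,222),.028),('key in',(156,222),.03),('keytop',(134,223),.031),('notch outer L',(396,385),.058),('notch outer R',(427,352),.058),('nin',(375,348),.058),('nin2',(397,328),.058),('wall1 out',(313,98),.058),('wall1 in',(313,208),.058),('wall2 out',(152,257),.058),('wall2 in',(257,257),.058)):
  d=g(*uv,z)-o; print(nm,np.hypot(*d[:2]).round(4),np.degrees(np.arctan2(d[1],d[0])).round(1))
E
```

```text
boss [0.50497449 0.12525076 0.058     ]
stand LR [0.50040803 0.13213436 0.02      ] flange LR [0.50393768 0.12725394 0.058     ]
key out 0.06 -152.1
key in 0.0523 -153.5
keytop 0.0595 -152.3
notch outer L 0.0496 -20.4
notch outer R 0.048 -3.1
nin 0.0353 -18.2
nin2 0.0354 -2.6
wall1 out 0.0502 123.6
wall1 in 0.0171 120.8
wall2 out 0.049 -147.0
wall2 in 0.0163 -150.8
```

```bash
cat >> h.py <<'E'
O=np.array([.5045,.1255])
def fp(phi,off,r=.034):
    a=np.radians(phi); p=O+r*np.array([np.cos(a),np.sin(a)])-off*np.array([np.sin(a),-np.cos(a)]); return p
E
python3 -c "
from h import *
p=fp(123.5,.017)
plan([(*p,.085,33.5,4),(*p,.048,33.5,5)])"
```

```text
{"delta_pos":[-0.004, -0.009, 0.029],"dr":[0,0,0.01]},
{"delta_pos":[-0.003, -0.009, 0.029],"dr":[0,0,0]},
{"delta_pos":[-0.004, -0.009, 0.029],"dr":[0,0,0.01]},
{"delta_pos":[-0.004, -0.009, 0.029],"dr":[0,0,0]},
# [0.4712 0.1446 0.0852] 33.68
{"delta_pos":[0.0, 0.0, 0.007],"dr":[0,0,0]},
{"delta_pos":[0.0, 0.0, 0.008],"dr":[0,0,0]},
{"delta_pos":[0.0, 0.0, 0.007],"dr":[0,0,0]},
{"delta_pos":[0.0, 0.0, 0.008],"dr":[0,0,0]},
{"delta_pos":[0.0, 0.0, 0.007],"dr":[0,0,0]},
# [0.4712 0.1446 0.0482] 33.68
```

Emit:
carry_out(deltas=[{"delta_pos":[-0.004,-0.009,0.029],"dr":[0,0,0.01]},{"delta_pos":[-0.003,-0.009,0.029],"dr":[0,0,0]},{"delta_pos":[-0.004,-0.009,0.029],"dr":[0,0,0.01]},{"delta_pos":[-0.004,-0.009,0.029],"dr":[0,0,0]},{"delta_pos":[0,0,0],"dr":[0,0,0]}])

```text
time: 3.2
tool_pos: [0.4685, 0.1443, 0.0829]
tcp_rot: [-3.006, -0.911, 0.009]
wrist_force: [-0.1, -0.6, 0.5]
width: -0.001
```

```bash
python3 - <<'E'
from h import *
pose(); print(fp(123.5,.017)); s,c=snap('wrist','w2'); snap('side','s2')
E
```

```text
3.2 [0.4685 0.1443 0.0829] yaw 33.73 tilt 0.34 F [-0.1 -0.6  0.5] T [-0.   -0.02  0.01] w -0.001
[0.47155808 0.14446919]
```

View pics/w2.png

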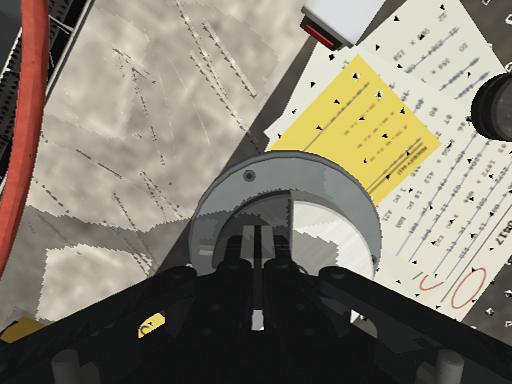

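The fingertips (≈(257,235)) stand over the dark recess, clear of the wall at u≈290. Going down.

Emit:
carry_out(deltas=[{"delta_pos":[0,0,0.008],"dr":[0,0,0]},{"delta_pos":[0,0,0.008],"dr":[0,0,0]},{"delta_pos":[0,0,0.008],"dr":[0,0,0]},{"delta_pos":[0,0,0.007],"dr":[0,0,0]},{"delta_pos":[0,0,0.004],"dr":[0,0,0]},{"delta_pos":[0,0,0],"dr":[0,0,0]}])

```text
time: 4.05
tool_pos: [0.471, 0.1458, 0.0498]
tcp_rot: [-3.006, -0.913, 0.002]
wrist_force: [0.4, 0.2, 0.2]
width: 0.003
```

```bash
python3 - <<'E'
from h import *
pose()
# plan the push: from here (gap 8.5 assumed) to phi=-12
s=bot.read_state()
wps=[]
for k in range(0,20):
    phi=123.5-7*k; p=fp(phi,.0085 if k else .0105); wps.append((*p,.0485,phi-90,2 if k==0 else 1))
print([w[3] for w in wps][-1]); plan(wps)
E
```

```text
4.05 [0.471  0.1458 0.0498] yaw 33.81 tilt 0.06 F [0.4 0.2 0.2] T [-0.    0.02  0.  ] w 0.003
-99.5
{"delta_pos":[0.003, 0.001, 0.001],"dr":[0,0,0]},
{"delta_pos":[0.003, 0.0, 0.0],"dr":[0,0,0.01]},
# [0.4765 0.1483 0.0488] 33.24
{"delta_pos":[0.006, -0.0, 0.0],"dr":[0,0,0.12]},
# [0.4815 0.1515 0.0488] 26.36
{"delta_pos":[0.005, -0.001, 0.0],"dr":[0,0,0.12]},
# [0.4856 0.1547 0.0488] 19.48
{"delta_pos":[0.004, -0.001, 0.0],"dr":[0,0,0.12]},
# [0.489  0.1569 0.0488] 12.61
{"delta_pos":[0.004, -0.001, 0.0],"dr":[0,0,0.12]},
# [0.4927 0.1588 0.0488] 5.73
{"delta_pos":[0.004, -0.0, 0.0],"dr":[0,0,0.13]},
# [0.4967 0.1592 0.0488] -1.71
{"delta_pos":[0.004, -0.001, 0.0],"dr":[0,0,0.12]},
# [0.5007 0.1601 0.0488] -8.59
{"delta_pos":[0.005, -0.001, 0.0],"dr":[0,0,0.12]},
# [0.5058 0.1603 0.0488] -15.47
{"delta_pos":[0.004, -0.001, 0.0],"dr":[0,0,0.12]},
# [0.5099 0.1602 0.0488] -22.34
{"delta_pos":[0.004, -0.001, 0.0],"dr":[0,0,0.12]},
# [0.514  0.1596 0.0488] -29.22
{"delta_pos":[0.004, -0.0, 0.0],"dr":[0,0,0.13]},
# [0.5175 0.1577 0.0488] -36.67
{"delta_pos":[0.004, -0.001, 0.0],"dr":[0,0,0.12]},
# [0.5213 0.1561 0.0488] -43.54
{"delta_pos":[0.005, -0.001, 0.0],"dr":[0,0,0.12]},
# [0.5256 0.1534 0.0488] -50.42
{"delta_pos":[0.004, -0.001, 0.0],"dr":[0,0,0.12]},
# [0.5289 0.1509 0.0488] -57.29
{"delta_pos":[0.004, -0.001, 0.0],"dr":[0,0,0.13]},
# [0.5319 0.1481 0.0488] -64.74
{"delta_pos":[0.004, -0.0, 0.0],"dr":[0,0,0.12]},
# [0.5336 0.1445 0.0488] -71.62
{"delta_pos":[0.004, -0.001, 0.0],"dr":[0,0,0.12]},
# [0.5359 0.141  0.0488] -78.49
{"delta_pos":[0.005, -0.001, 0.0],"dr":[0,0,0.12]},
# [0.5378 0.1363 0.0488] -85.37
{"delta_pos":[0.004, -0.001, 0.0],"dr":[0,0,0.12]},
# [0.5392 0.1324 0.0488] -92.24
{"delta_pos":[0.004, -0.0, 0.0],"dr":[0,0,0.13]},
# [0.539  0.1284 0.0488] -99.69
```

Emit:
carry_out(deltas=[{"delta_pos":[0.003,0.001,0.001],"dr":[0,0,0]},{"delta_pos":[0.003,0,0],"dr":[0,0,0.01]},{"delta_pos":[0.006,0,0],"dr":[0,0,0.12]},{"delta_pos":[0.005,-0.001,0],"dr":[0,0,0.12]},{"delta_pos":[0.004,-0.001,0],"dr":[0,0,0.12]},{"delta_pos":[0.004,-0.001,0],"dr":[0,0,0.12]},{"delta_pos":[0.004,0,0],"dr":[0,0,0.13]},{"delta_pos":[0.004,-0.001,0],"dr":[0,0,0.12]},{"delta_pos":[0.005,-0.001,0],"dr":[0,0,0.12]}])

```text
time: 5.18
tool_pos: [0.5057, 0.1608, 0.0492]
tcp_rot: [-3.112, 0.43, 0.002]
wrist_force: [-2.2, 0.5, 0.8]
width: 0.002
```

```bash
python3 - <<'E'
from h import *
pose(); s,c=snap('wrist','w3')
c=load('w3')
cv2.imwrite('pics/w3z.png',cv2.resize(c['frame'][130:330,127:387,::-1],None,fx=3,fy=3,interpolation=cv2.INTER_CUBIC))
E
```

```text
5.175 [0.5057 0.1608 0.0492] yaw -15.72 tilt 0.09 F [-2.2  0.5  0.8] T [ 0.11  0.4  -0.06] w 0.002
```

View pics/w3z.png

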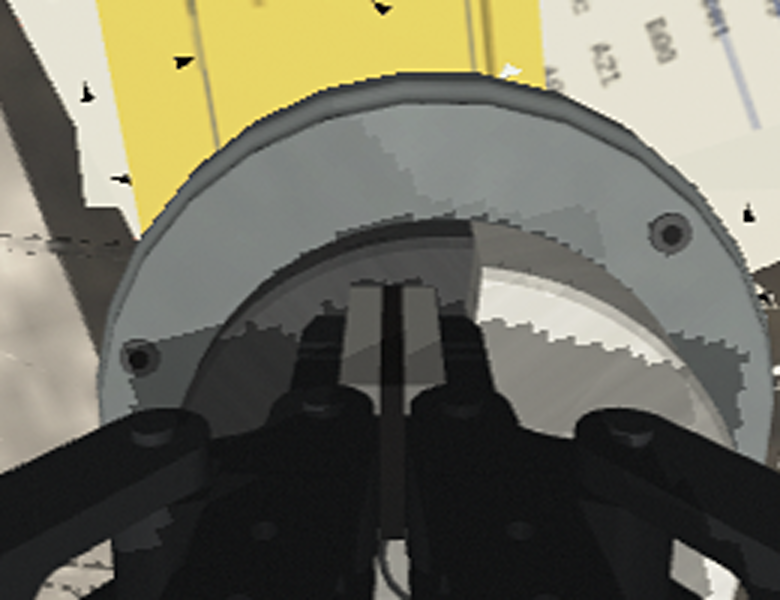

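```bash
python3 - <<'E'
from h import *
c=load('w3'); px=lambda u,v:(127+(u+.5)/3-.5, 130+(v+.5)/3-.5)
for u,v,z in ((482,266,.058),(482,315,.058),(472,235,.044),(470,222,.032)):
  d=ray(c,*px(u,v),z)[:2]-O; print(np.hypot(*d).round(4),np.degrees(np.arctan2(d[1],d[0])).round(1))
E
```

```text
0.0504 68.2
0.0425 66.7
0.0507 68.6
0.0492 67.7
```

Emit:
carry_out(deltas=[{"delta_pos":[0.004,-0.001,0],"dr":[0,0,0.12]},{"delta_pos":[0.004,-0.001,0],"dr":[0,0,0.12]},{"delta_pos":[0.004,0,0],"dr":[0,0,0.13]},{"delta_pos":[0.004,-0.001,0],"dr":[0,0,0.12]},{"delta_pos":[0.005,-0.001,0],"dr":[0,0,0.12]},{"delta_pos":[0.004,-0.001,0],"dr":[0,0,0.12]},{"delta_pos":[0.004,-0.001,0],"dr":[0,0,0.13]},{"delta_pos":[0.004,0,0],"dr":[0,0,0.12]},{"delta_pos":[0.004,-0.001,0],"dr":[0,0,0.12]},{"delta_pos":[0.005,-0.001,0],"dr":[0,0,0.12]}])

```text
time: 6.48
tool_pos: [0.5386, 0.1371, 0.0495]
tcp_rot: [-2.306, 2.132, 0.0]
wrist_force: [-1.7, 3.3, -0.4]
width: -0.0
```

Emit:
carry_out(deltas=[{"delta_pos":[0.004,-0.001,0],"dr":[0,0,0.12]},{"delta_pos":[0,0,0],"dr":[0,0,0]},{"delta_pos":[0,0,0],"dr":[0,0,0]}])

```text
time: 6.85
tool_pos: [0.5398, 0.1327, 0.0494]
tcp_rot: [-2.18, 2.261, -0.0]
wrist_force: [-0.0, 2.1, 0.4]
width: -0.004
```

```bash
python3 - <<'E'
from h import *
pose(); print(fp(-2.2,.0085)); s,c=snap('wrist','w4')
cv2.imwrite('pics/w4z.png',cv2.resize(c['frame'][130:330,127:387,::-1],None,fx=3,fy=3,interpolation=cv2.INTER_CUBIC))
s,c=snap('top','t4')
cv2.imwrite('pics/t4z.png',cv2.resize(c['frame'][150:250,180:310,::-1],None,fx=6,fy=6,interpolation=cv2.INTER_CUBIC))
E
```

```text
6.85 [0.5398 0.1327 0.0494] yaw -92.1 tilt 0.03 F [-0.   2.1  0.4] T [ 0.29  0.06 -0.01] w -0.004
[0.53880124 0.13268855]
```

View pics/w4z.png

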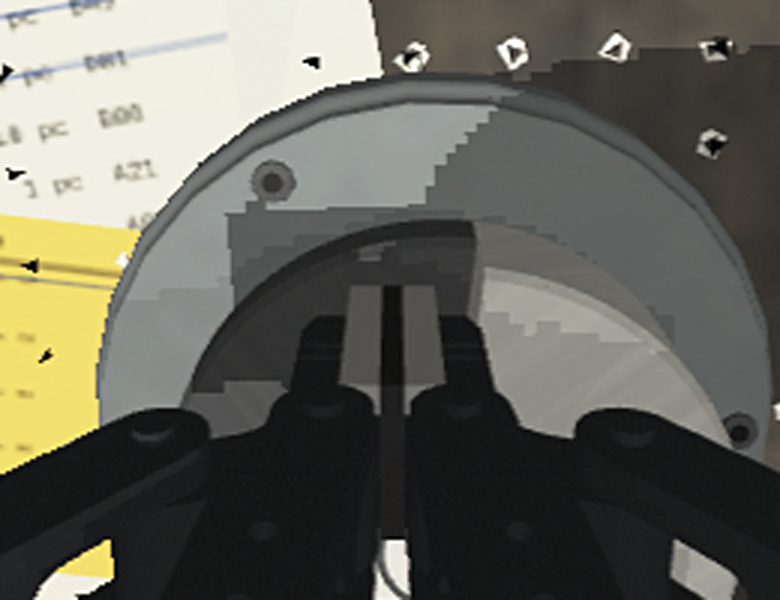

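View pics/t4z.png

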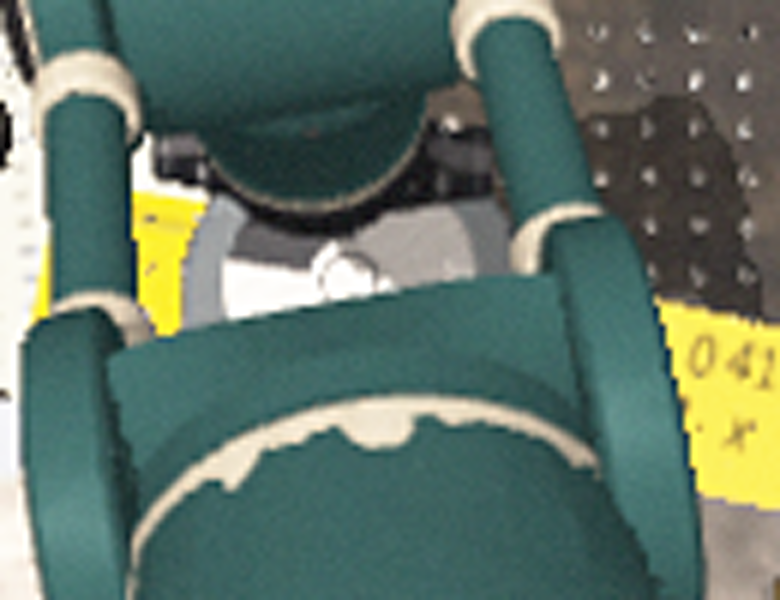

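The recess wall's top corner is at zoom (486,268), just ahead of the fingers. In the top view the arm hides the key.

```bash
python3 - <<'E'
from h import *
c=load('w4'); px=lambda u,v:(127+(u+.5)/3-.5, 130+(v+.5)/3-.5)
for u,v,z in ((486,267,.058),(485,312,.058),(475,237,.044),(473,222,.032)):
  d=ray(c,*px(u,v),z)[:2]-O; print(np.hypot(*d).round(4),np.degrees(np.arctan2(d[1],d[0])).round(1))
plan([(*fp(-8,.0085),.049,-98,2)],dp=4)
E
```

```text
0.0511 -8.9
0.0438 -10.1
0.0511 -8.3
0.05 -9.3
{"delta_pos":[0.0018, 0.0001, 0.0002],"dr":[0,0,0.051]},
{"delta_pos":[0.0017, 0.0001, 0.0003],"dr":[0,0,0.051]},
# [0.5393 0.1292 0.049 ] -97.99
```

Emit:
carry_out(deltas=[{"delta_pos":[0.002,0,0],"dr":[0,0,0.05]},{"delta_pos":[0.0015,0,0],"dr":[0,0,0.055]},{"delta_pos":[0,0,0],"dr":[0,0,0]},{"delta_pos":[-0.004,0,0],"dr":[0,0,0]},{"delta_pos":[0,0,-0.02],"dr":[0,0,0]},{"delta_pos":[0,0.01,-0.04],"dr":[0,0,0]},{"delta_pos":[0,0.025,-0.05],"dr":[0,0,0]},{"delta_pos":[0,0.025,-0.04],"dr":[0,0,0]},{"delta_pos":[0,0,0],"dr":[0,0,0]},{"delta_pos":[0,0,0],"dr":[0,0,0]}])

```text
time: 8.2
tool_pos: [0.4802, 0.1414, 0.1988]
tcp_rot: [2.056, -2.374, 0.0]
wrist_force: [0.2, 0.1, -0.2]
width: -0.002
```

```bash
python3 - <<'E'
from h import *
pose(); s,c=snap('wrist','w5')
p=proj(c,[[*O,.058]])[0].astype(int); print(p)
x0,y0=max(p[0]-100,0),max(p[1]-100,0); print(x0,y0)
cv2.imwrite('pics/w5z.png',cv2.resize(c['frame'][y0:y0+200,x0:x0+200,::-1],None,fx=3,fy=3,interpolation=cv2.INTER_CUBIC))
E
```

```text
8.2 [0.4802 0.1414 0.1988] yaw -98.22 tilt 0.03 F [ 0.2  0.1 -0.2] T [ 0.01 -0.05 -0.02] w -0.002
[270 150]
170 50
```

View pics/w5z.png

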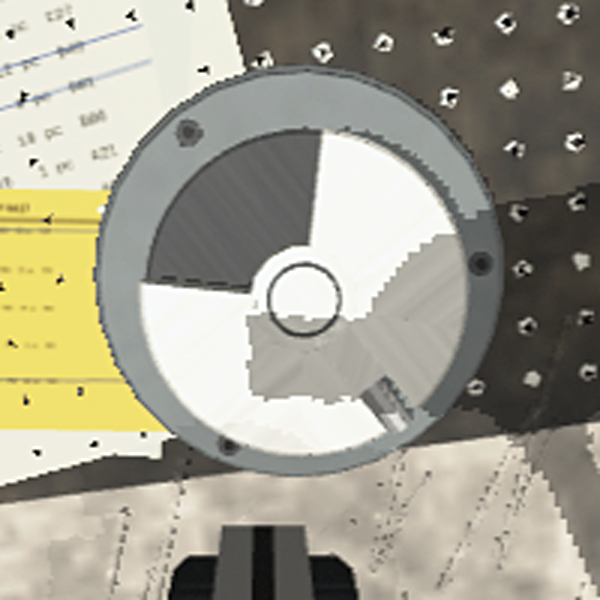

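```bash
python3 - <<'E'
from h import *
c=load('w5'); a=c['frame'][160:205,280:325,::-1]
a=cv2.convertScaleAbs(a,alpha=1.2)
cv2.imwrite('pics/w5n.png',cv2.resize(a,None,fx=13,fy=13,interpolation=cv2.INTER_CUBIC))
E
```

```text
(no output)
```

View pics/w5n.png

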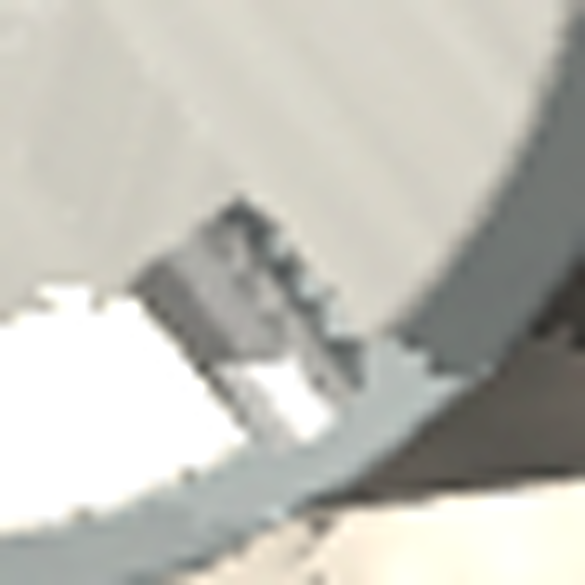

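```bash
python3 - <<'E'
from h import *
c=load('w5'); px=lambda u,v:(280+(u+.5)/13-.5,160+(v+.5)/13-.5)
px3=lambda u,v:(170+(u+.5)/3-.5,50+(v+.5)/3-.5)
o=ray(c,*px3(305,300),.058); print(o); 
for C in (O,o[:2]):
  f=lambda q,z:(lambda d:(np.hypot(*d).round(4),np.degrees(np.arctan2(d[1],d[0])).round(1)))(ray(c,*q,z)[:2]-C)
  print('key',f(px(247,365),.031),f(px(318,425),.031))
  print('notch in',f(px(140,290),.058),f(px(240,200),.058),'out',f(px(247,440),.058),f(px(362,345),.058))
  print('walls',f(px3(322,129),.058),f(px3(313,205),.058),f(px3(142,285),.058))
E
```

```text
[0.50471456 0.12473146 0.058     ]
key (np.float64(0.0523), np.float64(-152.6)) (np.float64(0.0597), np.float64(-150.9))
notch in (np.float64(0.0352), np.float64(-155.9)) (np.float64(0.0347), np.float64(-140.2)) out (np.float64(0.049), np.float64(-155.0)) (np.float64(0.0487), np.float64(-142.3))
walls (np.float64(0.0501), np.float64(-14.0)) (np.float64(0.0285), np.float64(-13.8)) (np.float64(0.0488), np.float64(76.1))
key (np.float64(0.0521), np.float64(-153.5)) (np.float64(0.0595), np.float64(-151.6))
notch in (np.float64(0.0351), np.float64(-157.2)) (np.float64(0.0343), np.float64(-141.4)) out (np.float64(0.0489), np.float64(-155.9)) (np.float64(0.0484), np.float64(-143.2))
walls (np.float64(0.0497), np.float64(-13.2)) (np.float64(0.0282), np.float64(-12.4)) (np.float64(0.0495), np.float64(76.5))
```

```bash
python3 - <<'E'
from h import *
pose()
plan([(.5408,.1333,.08,-101.2,4),(.5408,.1333,.049,-101.2,4),(.5397,.1274,.049,-101.2,4)],dp=4)
E
```

```text
8.25 [0.4799 0.1412 0.1979] yaw -98.23 tilt 0.13 F [-0.2  0.  -0.1] T [-0.08 -0.05  0.02] w 0.003
{"delta_pos":[-0.0002, -0.0154, 0.0295],"dr":[0,0,0.013]},
{"delta_pos":[-0.0004, -0.0153, 0.0295],"dr":[0,0,0.013]},
{"delta_pos":[-0.0007, -0.0154, 0.0294],"dr":[0,0,0.013]},
{"delta_pos":[-0.0008, -0.0153, 0.0295],"dr":[0,0,0.013]},
# [0.5408 0.1333 0.08  ] -101.21
{"delta_pos":[0.0, -0.0, 0.0078],"dr":[0,0,-0]},
{"delta_pos":[0.0, -0.0, 0.0077],"dr":[0,0,-0]},
{"delta_pos":[0.0, -0.0, 0.0078],"dr":[0,0,-0]},
{"delta_pos":[0.0, -0.0, 0.0077],"dr":[0,0,-0]},
# [0.5408 0.1333 0.049 ] -101.21
{"delta_pos":[0.0015, -0.0, 0.0],"dr":[0,0,-0]},
{"delta_pos":[0.0015, -0.0, 0.0],"dr":[0,0,-0]},
{"delta_pos":[0.0015, -0.0001, 0.0],"dr":[0,0,-0]},
{"delta_pos":[0.0015, 0.0, 0.0],"dr":[0,0,-0]},
# [0.5397 0.1274 0.049 ] -101.21
```

Emit:
carry_out(deltas=[{"delta_pos":[-0.001,-0.0155,0.0295],"dr":[0,0,0.013]},{"delta_pos":[-0.001,-0.0155,0.0295],"dr":[0,0,0.013]},{"delta_pos":[-0.0015,-0.0155,0.0295],"dr":[0,0,0.013]},{"delta_pos":[-0.0015,-0.015,0.0295],"dr":[0,0,0.013]},{"delta_pos":[0,0,0],"dr":[0,0,0]},{"delta_pos":[0,0,0.008],"dr":[0,0,0]},{"delta_pos":[0,0,0.008],"dr":[0,0,0]},{"delta_pos":[0,0,0.008],"dr":[0,0,0]},{"delta_pos":[0,0,0.006],"dr":[0,0,0]},{"delta_pos":[0,0,0],"dr":[0,0,0]}])

```text
time: 9.5
tool_pos: [0.5415, 0.1364, 0.0509]
tcp_rot: [1.993, -2.428, -0.001]
wrist_force: [-0.2, 0.1, 0.1]
width: 0.002
```

```bash
python3 - <<'E'
from h import *
pose()
plan([(.5397,.1274,.049,-101.2,4)],dp=4)
E
```

```text
9.5 [0.5415 0.1364 0.0509] yaw -101.23 tilt 0.05 F [-0.2  0.1  0.1] T [ 0.02 -0.03  0.04] w 0.002
{"delta_pos":[0.0023, 0.0, 0.0005],"dr":[0,0,-0]},
{"delta_pos":[0.0023, 0.0, 0.0004],"dr":[0,0,-0]},
{"delta_pos":[0.0023, 0.0, 0.0005],"dr":[0,0,-0]},
{"delta_pos":[0.0023, 0.0, 0.0005],"dr":[0,0,-0.001]},
# [0.5397 0.1274 0.049 ] -101.17
```

Emit:
carry_out(deltas=[{"delta_pos":[0.003,0,0.0005],"dr":[0,0,0]},{"delta_pos":[0.002,0,0.0005],"dr":[0,0,0]},{"delta_pos":[0.002,0,0],"dr":[0,0,0]},{"delta_pos":[0.002,0,0],"dr":[0,0,0]},{"delta_pos":[0,0,0],"dr":[0,0,0]},{"delta_pos":[-0.004,0,0],"dr":[0,0,0]},{"delta_pos":[0,0,-0.03],"dr":[0,0,0]},{"delta_pos":[0,0.02,-0.06],"dr":[0,0,0]},{"delta_pos":[0,0.04,-0.06],"dr":[0,0,0]},{"delta_pos":[0,0,0],"dr":[0,0,0]}])

```text
time: 10.75
tool_pos: [0.4895, 0.1434, 0.1972]
tcp_rot: [-1.989, 2.42, -0.007]
wrist_force: [0.5, -0.2, 0.6]
width: -0.003
```

Emit:
carry_out(deltas=[{"delta_pos":[0,0,0],"dr":[0,0,0]}])

```text
time: 10.88
tool_pos: [0.4876, 0.1422, 0.1917]
tcp_rot: [-1.993, 2.427, -0.001]
wrist_force: [0.5, -0.1, -0.8]
width: -0.001
```

```bash
python3 - <<'E'
from h import *
pose(); s,c=snap('wrist','w6')
p=proj(c,[[*O,.058]])[0].astype(int)
x0,y0=max(p[0]-75,0),max(p[1]-75,0); print(x0,y0)
cv2.imwrite('pics/w6z.png',cv2.resize(c['frame'][y0:y0+148,x0:x0+148,::-1],None,fx=4,fy=4,interpolation=cv2.INTER_CUBIC))
E
```

```text
10.875 [0.4876 0.1422 0.1917] yaw -101.21 tilt 0.05 F [ 0.5 -0.1 -0.8] T [ 0.03  0.01 -0.03] w -0.001
196 83
```

View pics/w6z.png

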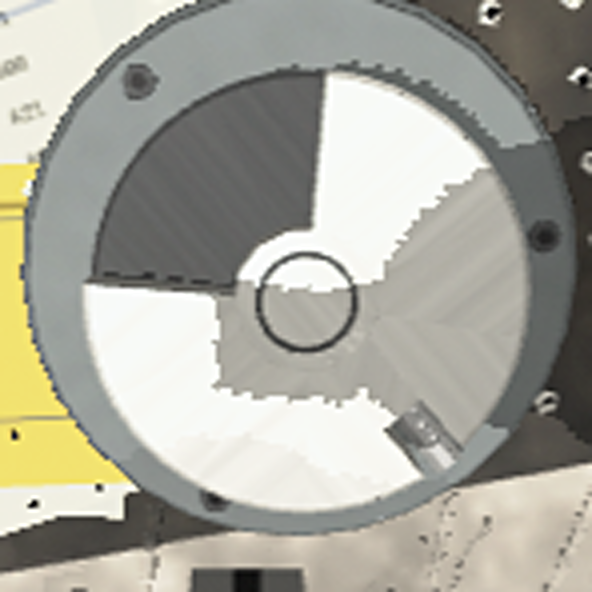

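```bash
python3 - <<'E'
from h import *
c=load('w6'); a=c['frame'][178:218,286:326,::-1]
cv2.imwrite('pics/w6n.png',cv2.resize(a,None,fx=14,fy=14,interpolation=cv2.INTER_CUBIC))
px3=lambda u,v:(196+(u+.5)/4-.5,83+(v+.5)/4-.5)
o=ray(c,*px3(307,302),.058); print(o)
f=lambda q,z:(lambda d:(np.hypot(*d).round(4),np.degrees(np.arctan2(d[1],d[0])).round(1)))(ray(c,*q,z)[:2]-o[:2])
print(f(px3(326,71),.058),f(px3(84,285),.058))
# project key hypotheses
C=o[:2]
E
```

```text
[0.5048397 0.1249313 0.058    ]
(np.float64(0.0497), np.float64(-15.2)) (np.float64(0.0498), np.float64(74.4))
```

View pics/w6n.png

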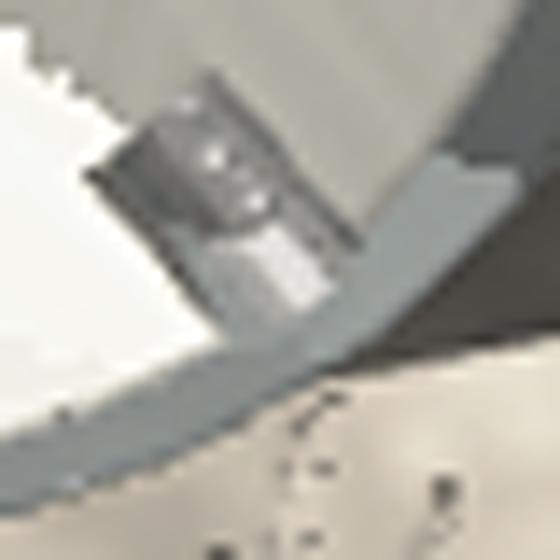

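```bash
python3 - <<'E'
from h import *
c=load('w6'); px=lambda u,v:(286+(u+.5)/14-.5,178+(v+.5)/14-.5)
for o in (O,np.array([.5048,.1249])):
  f=lambda q,z:(lambda d:(np.hypot(*d).round(4),np.degrees(np.arctan2(d[1],d[0])).round(1)))(ray(c,*px(*q),z)[:2]-o)
  print('key',f((262,235),.031),f((315,297),.031),'notch',f((90,172),.058),f((205,75),.058),f((218,337),.058),f((355,248),.058))
c=load('w1'); px3=lambda u,v:(157+(u+.5)/3-.5, 90+(v+.5)/3-.5)
print([ (lambda d:(np.hypot(*d).round(4),np.degrees(np.arctan2(d[1],d[0])).round(1)))(ray(c,*px3(u,v),.031)[:2]-np.array([.50497,.12525])) for u,v in ((134,222.5),(156,223))])
cv2.imwrite('pics/k1.png',cv2.resize(c['frame'][150:180,192:222,::-1],None,fx=14,fy=14,interpolation=cv2.INTER_CUBIC))
E
```

```text
key (np.float64(0.0535), np.float64(-151.1)) (np.float64(0.0597), np.float64(-151.0)) notch (np.float64(0.0345), np.float64(-158.1)) (np.float64(0.0344), np.float64(-141.7)) (np.float64(0.0488), np.float64(-156.7)) (np.float64(0.0499), np.float64(-144.3))
key (np.float64(0.0535), np.float64(-151.8)) (np.float64(0.0596), np.float64(-151.7)) notch (np.float64(0.0345), np.float64(-159.2)) (np.float64(0.0342), np.float64(-142.8)) (np.float64(0.0488), np.float64(-157.5)) (np.float64(0.0498), np.float64(-145.1))
[(np.float64(0.0595), np.float64(-152.5)), (np.float64(0.0522), np.float64(-153.3))]
```

View pics/k1.png

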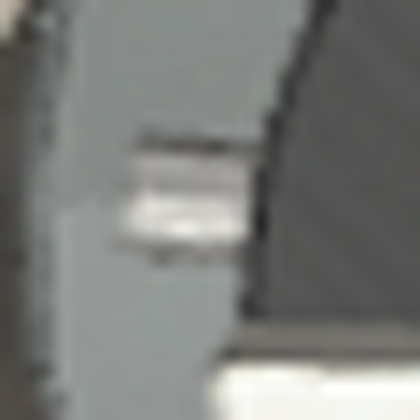

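Walls and notch edges put the notch at about -150.4 to -151°, and the key measures -151 to -152.5°. That is inside the 4.6° taper capture, so I'll press on the axis.

```bash
python3 - <<'E'
from h import *
pose()
plan([(.5047,.1252,.068,-101.2,4)])
E
```

```text
10.925 [0.4872 0.142  0.1905] yaw -101.23 tilt 0.09 F [-0.2 -0.4  0. ] T [ 0.04 -0.    0.01] w 0.001
{"delta_pos":[0.003, -0.005, 0.031],"dr":[0,0,-0]},
{"delta_pos":[0.004, -0.005, 0.03],"dr":[0,0,-0]},
{"delta_pos":[0.003, -0.005, 0.031],"dr":[0,0,-0]},
{"delta_pos":[0.003, -0.005, 0.031],"dr":[0,0,-0]},
# [0.5042 0.1253 0.0675] -101.23
```

Emit:
carry_out(deltas=[{"delta_pos":[0.003,-0.005,0.03],"dr":[0,0,0]},{"delta_pos":[0.004,-0.005,0.03],"dr":[0,0,0]},{"delta_pos":[0.003,-0.005,0.03],"dr":[0,0,0]},{"delta_pos":[0.003,-0.005,0.024],"dr":[0,0,0]},{"delta_pos":[0,0,0],"dr":[0,0,0]},{"delta_pos":[0,0,0],"dr":[0,0,0]}])

```text
time: 11.68
tool_pos: [0.5045, 0.1254, 0.077]
tcp_rot: [1.992, -2.428, -0.001]
wrist_force: [-0.3, 0.2, -1.0]
width: 0.002
```

```bash
python3 -c "
from h import *
pose()"
```

```text
11.675 [0.5045 0.1254 0.077 ] yaw -101.26 tilt 0.09 F [-0.3  0.2 -1. ] T [ 0.03 -0.03 -0.02] w 0.002
```

Emit:
carry_out(deltas=[{"delta_pos":[0,0,0.006],"dr":[0,0,0]},{"delta_pos":[0,0,0.006],"dr":[0,0,0]},{"delta_pos":[0,0,0.004],"dr":[0,0,0]},{"delta_pos":[0,0,0.002],"dr":[0,0,0]},{"delta_pos":[0,0,0.001],"dr":[0,0,0]},{"delta_pos":[0,0,0.001],"dr":[0,0,0]}])

```text
time: 12.42
tool_pos: [0.5049, 0.1255, 0.0579]
tcp_rot: [-1.993, 2.428, -0.0]
wrist_force: [-1.9, -0.7, 3.8]
width: -0.003
```

Emit:
carry_out(deltas=[{"delta_pos":[0,0,0.001],"dr":[0,0,0]},{"delta_pos":[0,0,0.001],"dr":[0,0,0]},{"delta_pos":[0,0,0.001],"dr":[0,0,0]}])

```text
time: 12.8
tool_pos: [0.5049, 0.1255, 0.0549]
tcp_rot: [-1.993, 2.428, -0.0]
wrist_force: [-2.5, 0.2, 4.8]
width: 0.002
```

Force is about 5 N and it is already past the 1 mm off-key stop, so the key has gone in. I'll keep pressing.

Emit:
carry_out(deltas=[{"delta_pos":[0,0,0.001],"dr":[0,0,0]},{"delta_pos":[0,0,0.001],"dr":[0,0,0]},{"delta_pos":[0,0,0.001],"dr":[0,0,0]},{"delta_pos":[0,0,0.001],"dr":[0,0,0]}])

```text
time: 13.3
tool_pos: [0.5048, 0.1255, 0.0506]
tcp_rot: [-1.993, 2.428, -0.0]
wrist_force: [-0.7, -0.0, 5.3]
width: 0.004
```

Emit:
carry_out(deltas=[{"delta_pos":[0,0,0.001],"dr":[0,0,0]},{"delta_pos":[0,0,0.001],"dr":[0,0,0]},{"delta_pos":[0,0,0.001],"dr":[0,0,0]}])

```text
time: 13.68
tool_pos: [0.5048, 0.1255, 0.0475]
tcp_rot: [-1.993, 2.428, -0.0]
wrist_force: [-0.7, 0.3, 4.8]
width: 0.002
```

Emit:
carry_out(deltas=[{"delta_pos":[0,0,0.001],"dr":[0,0,0]},{"delta_pos":[0,0,0.0005],"dr":[0,0,0]}])

```text
time: 13.92
tool_pos: [0.5049, 0.1255, 0.0461]
tcp_rot: [-1.993, 2.428, -0.0]
wrist_force: [-1.8, -0.1, 5.5]
width: -0.001
```

Emit:
carry_out(deltas=[{"delta_pos":[0,0,0.0005],"dr":[0,0,0]},{"delta_pos":[0,0,0.0005],"dr":[0,0,0]}])

```text
time: 14.18
tool_pos: [0.5049, 0.1255, 0.0459]
tcp_rot: [-1.993, 2.428, -0.0]
wrist_force: [-4.5, -0.5, 12.1]
width: 0.001
```

The force jumped from 5.5 N to 12 N at 45.9 mm, so it has bottomed out. Lifting off and checking.

Emit:
carry_out(deltas=[{"delta_pos":[0,0,-0.005],"dr":[0,0,0]},{"delta_pos":[0,0,-0.02],"dr":[0,0,0]},{"delta_pos":[0,0.01,-0.06],"dr":[0,0,0]},{"delta_pos":[0,0.01,-0.06],"dr":[0,0,0]},{"delta_pos":[0,0,0],"dr":[0,0,0]},{"delta_pos":[0,0,0],"dr":[0,0,0]}])

```text
time: 14.92
tool_pos: [0.4848, 0.1293, 0.1896]
tcp_rot: [1.993, -2.428, 0.0]
wrist_force: [-0.7, -0.1, 0.1]
width: 0.001
```

```bash
python3 - <<'E'
from h import *
pose(); s,c=snap('wrist','w7')
p=proj(c,[[*O,.046]])[0].astype(int)
x0,y0=max(p[0]-75,0),max(p[1]-75,0); print(x0,y0)
cv2.imwrite('pics/w7z.png',cv2.resize(c['frame'][y0:y0+148,x0:x0+148,::-1],None,fx=4,fy=4,interpolation=cv2.INTER_CUBIC))
s,c=snap('side','s7')
cv2.imwrite('pics/s7z.png',c['frame'][:,:,::-1])
E
```

```text
14.925 [0.4848 0.1293 0.1896] yaw -101.24 tilt 0.01 F [-0.7 -0.1  0.1] T [-0.04 -0.02 -0.01] w 0.001
181 81
```

View pics/w7z.png

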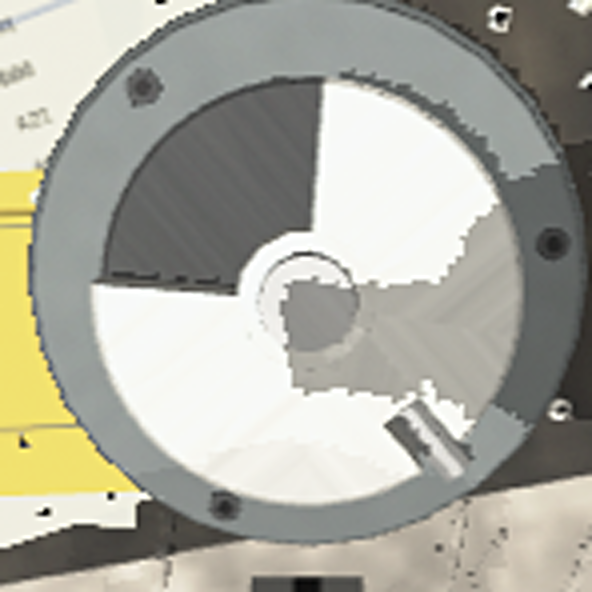

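View pics/s7z.png

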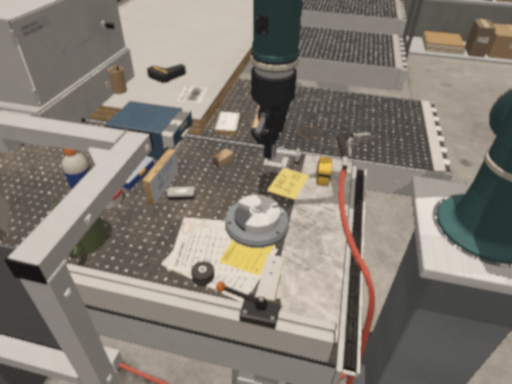

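The flange is down with the key in the notch at zoom (427,440), the spindle boss shows, the loose things haven't moved, and nothing is being touched. Handing in.

```bash
python3 -c "
from h import *
print(bot.finish_job()); pose()"
```

```text
the job is handed in; nothing more can be done
None
the job is handed in; nothing more can be done
```

The flange is turned onto the key and pressed fully home. I handed the job in at about 15 s of the 45 s allowed; the hand-in gives no verdict.

- **Turning:** I pushed the flange about 140° clockwise with the closed fingertips in its recess. The first push stopped about 3° short, so I added a small second push.
- **Alignment before pressing:** The wrist camera put the notch at about -150.4° to -151° and the key at about -151° to -152.5°. I couldn't tell exactly which bright band on the key was its top edge, so the key angle was uncertain by 1.5–2°. Either reading was inside the 4.6° that the taper can pull in.
- **Pressing:** It took a steady 5 N or so from 58 mm down to 46 mm. At 45.9 mm the force rose to 12 N, which showed it had bottomed; fully home is 46 mm.
- **Final pictures:** The key sits in the notch, the loose things in the side view look where they were, and the gripper is about 14 cm clear with no contact force. I compared the loose things only by eye.

No check failed.

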